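# Zero the light tester, then hold the clear resin block in its light path

## Task

While the clear lens-resin test block still stands in its stand, zero the light tester by pressing its red plunger all the way down to the stop and letting it spring back up. Then pick up the clear block (not the amber one) by its two white frosted faces only, never touching its clear windows with the fingers, and lift it into the light path midway between lamp and sensor: upright, free of the tester, its windows facing the lamp and the sensor and its centre level with them. Finish while still holding it there motionless, do not put it down or let go, and leave the amber block and the other things where they are.

Things in the scene. Friction and masses are not known exactly. Their poses are not given: they have to be found in the camera images.
- light_point (a point): Point in the light path midway between lamp and sensor of the light tester, 64 mm above the table. Its y axis runs along the light path: white lamp tower on +y, blue sensor tower on -y, both 52 mm wide and 90 mm high, with 84 mm free between their lens rings. Its -x axis points to the plunger. White lines on the base plate cross right below it.
- plunger_top (a point): Centre of the top of the red plunger head (32 mm across its widest, flat on top over 26 mm), 84 mm from the light point along that point's -x axis, 61 mm above the table when up. It stands on a grey pod 30 mm high with a steel collar to 36 mm.
- plunger (a joint): Travel of the plunger straight down: 0 m when up, 0.012 m at its rigid stop. A spring pushes it back: about 2 N to start it, 8 N at the stop. It counts as at the stop beyond 0.0105 m, and as up below 0.002 m.
- tester: The light tester, fixed (its place and yaw vary): a grey plate 110 x 190 mm, 14 mm thick, with the two towers. Origin on the table below the light point, axes as there.
- clear_block_center (a point): Centre of the clear block (half-way up), an upright block of colourless resin: 80 mm high, 30 mm along its x (the two clear windows face +x and -x), 24 mm along its y (the two white frosted faces, 27 mm wide, full height, face +y and -y). It stands in a pocket of the stand with its x along the row of pockets.
- clear_block: The clear block; origin at the centre of its underside, axes as at its centre. About 110 g. Dark caps 4 mm thick on top and bottom. 72 mm of it stand free above the stand.
- clear_block_windows: The clear part of that block with its two windows, which the fingers must not touch; origin at the centre of the block's underside. The frosted faces stand out 2 mm beyond its sides; the windows stand out 1.5 mm beyond the frosted faces' edges.
- amber_block_center (a point): Centre, half-way up, of the other block: same size and shape but amber-coloured, with an orange top cap (that of the clear block is black). It stands in the other pocket, 80 mm away in the row. Leave it there.
- stand: Fixed black stand 140 x 52 mm, 14 mm high, origin at the centre of its underside; two pockets in a row along its x axis, 40 mm either side of its centre, 6 mm of floor under each, 2 mm of play round each block. Which pocket holds the clear block varies.
- lens: Spare clear lens lying flat, about 120 mm across, 14 mm high; origin at the centre of its underside. Leave it alone.
- oil: White dosing bottle with an orange-red tip, 38 mm across, 105 mm high; origin at the centre of its underside. Leave it alone.
- tray: Small black tray of brass inserts, 62 x 90 mm, 22 mm high; origin at the centre of its underside. Leave it alone.
- brush: Flat dusting brush lying down, 24 x 168 mm, 10 mm high; origin at the centre of its underside. Leave it alone.

How it is judged:
By the outcome, as a careful person would: the job done as asked, in the order asked, and still so for the second after the job is handed in, while the arm keeps its last pose, push and grip.
It also fails if it takes over 54 s, if anything falls off the work surface, if the arm or the gripper's body presses on something with over 40 N, if the wrist force passes 120 N, or if a joint passes its speed limit or range.

## Robot

A 7-joint arm with a two-finger parallel gripper is mounted at the origin on a cart in front of the work surface, level with it; the furniture and walls round the work are solid. World frame = base frame: x ahead of the robot, y to its left, z up, the work surface at z = 0. Lengths are in m, angles in degrees, forces in N, time in s.
With the tool pointing down it reaches from about 0.35 to 0.9 m from the base axis. Payload 19.9 kg.
Tool frame: the origin (TCP) lies midway between the tips of the shut fingers; the grasp point (between the pads) lies 19 mm behind it; z points along the fingers, y is the line along which they close (so a half turn about z gives the same grasp; the last joint's range is limited). The gripper opens to 94 mm and grips with 3 to 60 N. Pads are 16 mm wide; open, the fingers measure 119 mm over their backs; the gripper's body (75 mm by 177 mm) begins 78 mm behind the grasp point.
Start: joints at [-79.04, 23.915, -0.59, 92.452, 0.269, 63.638, -3.037], TCP at [0.144, 0.608, 0.183] pointing down, gripper open.
Joint ranges: [-161.28, 161.28], [-22.2, 115.67], [-73.04, 71.86], [3.21, 147.25], [-68.34, 248.33], [10.77, 114.83], [-161.83, 161.83]. Speed limits (degrees/s): [108.29, 108.29, 136.94, 136.94, 172.46, 172.46, 172.46].

## Interface

Orientations are given as a 3x3 rotation matrix whose columns are the frame's x, y, z axes.
In Python, from rig import readout, imaging, hand_in, spotter gives the robot as it stands. The module is installed in compiled form; this text tells all that it offers.
- The arm moves only by the tool carry_out, never from a script. Its argument "steps" is a list that holds one entry, the list of rows, each a list of 7 numbers: the shift along the world's x, y, z each as a share of 15 cm, from -1 to 1, then the turn, a rotation vector about the world's x, y, z each as a share of pi/2 rad, from -1 to 1, then the closure, from -1 (fully open) to 1 (shut). A call has 1 to 20 rows; each row is the pose to reach, as a shift and turn from the pose commanded when the call began; what a row does not reach only later rows make up. A row lasts 1/10 s, in which the tool goes at most 50 mm and 8.59 degrees, less where a joint would pass 70% of its speed; a pose out of reach is approached as far as the arm can. A call with a number of a shift or a turn outside -1 to 1 is refused whole. A call with a gripper value outside its range is refused whole. The fingers move at their own pace and stop on an object; "force" is the grip in N (left out, the last holds). Time passes only in rows, so rows that repeat a pose let the fingers close. It gives the time, the measured TCP pose, the force, the opening and the grip force at its end, in the units of the state.
- readout.sense(): the state, without advancing time (a new reading comes with each control period).
- imaging.camera(name): name is "side" or "top"; returns a dict with "pixels" (480x640x3 uint8, red, green, blue), "fx", "fy", "cx", "cy" (pixels), "R" (3x3) and "t" (3): a world point X has camera coordinates R X + t. Camera axes: x right, y down, z forward; pixel columns grow to the right and rows downward; lengths in m; the calibration is good to about 2 mm. A picture is of the moment at which its call begins. There is no depth.
- hand_in(): hands the job in; it is judged then, once.
Trained networks look in a picture, given as the dict that the camera call returned (one of the last four; its "shot" number tells which), for a name from the list of things; names that differ only in an ending like _2 or _b are one class to them, and where a whole thing is asked for, a point or a joint stands for the part that bears it (a point fixed in the world has none). Each returns a list of dicts, best first, with "confidence" (0 to 1); they miss things now and then, are a little off and sometimes report something else, mostly with a low value. They report only what shows in the picture. A call takes as long as a camera call.
- spotter.look_for(picture, label): "centre" ([x, y, z] in m, in the coordinates of the camera as it stood for that picture, good to about 4 mm: the middle of the surface that is visible of it).
The state is a dict: "time_s": time; "qpos": joint angles; "qd": joint speeds; "joint_efforts": joint torques, N m; "position": TCP position; "ee_rot": TCP orientation; "ft_force": force on the tool from outside, world axes, zero at the start; "moment": the same for the moment, N m; "finger_gap": finger opening in m; "finger_force": force on a finger pad.
Only numpy, scipy, OpenCV 4.12 (cv2) and the standard library are available. Lean on these libraries where they do the work, as an engineer would, in place of code of your own. Each camera call takes 0.05 s, during which the arm holds its last target. There are 200 camera calls.

## Working session

There is one attempt and no reset: what is moved stays moved. The work goes in short steps, Python scripts to look and compute and a tool call to move; the robot and the scene stay as the last step left them, time stands still between calls to the robot, and variables do not carry over. Pictures are saved under pics/ and viewed, at most 10 in all, crops included, and the job is handed in when it is done.

Besides the shell and the picture viewer there is one more tool, called by a JSON object that holds its "name" and its "arguments". carry_out: Moves the arm, as the interface text tells. Shift numbers are shares of 15 cm and turn numbers shares of pi/2 rad, none past 1 either way. Its arguments: {"type":"object","properties":{"steps":{"type":"array"},"force":{"type":"number"}},"required":["steps"]}

```bash
mkdir -p pics; python3 - <<'E'
from rig import readout, imaging, spotter
import cv2, numpy as np
for n in ("top","side"):
    p=imaging.camera(n); cv2.imwrite(f"pics/{n}0.png",p["pixels"][:,:,::-1])
    R=np.array(p["R"]);t=np.array(p["t"]); print(n,p["fx"],p["cx"],p["cy"],R.round(4).tolist(),t.round(4).tolist())
    for l in ("clear_block","amber_block_center","plunger_top","tester","stand","lens","oil","tray","brush"):
        print(l,[(np.round(R.T@(np.array(d["centre"])-t),3).tolist(),round(d["confidence"],2)) for d in spotter.look_for(p,l)[:2]])
s=readout.sense(); print(s)
E
```

```text
top 486.1101937880185 315.1806622341449 244.65361940724037 [[0.015, -0.9998, 0.0116], [-0.995, -0.0161, -0.0986], [0.0988, -0.01, -0.9951]] [-0.092, 0.5632, 1.3386]
clear_block [([0.501, 0.272, 0.081], 0.65), ([0.572, 0.245, 0.083], 0.19)]
amber_block_center [([0.575, 0.243, 0.085], 0.72)]
plunger_top [([0.6, -0.158, 0.011], 0.64), ([0.528, -0.151, 0.059], 0.45)]
tester [([0.6, -0.16, 0.012], 0.78), ([0.575, 0.242, 0.08], 0.16)]
stand [([0.537, 0.257, 0.014], 0.81)]
lens [([0.367, 0.023, 0.003], 0.94)]
oil [([0.576, -0.432, 0.073], 0.59)]
tray [([0.353, -0.382, 0.005], 0.65)]
brush [([0.772, 0.124, 0.009], 0.73)]
side 452.5466620225713 326.18251848399694 243.25685670358627 [[-0.9914, -0.13, -0.0144], [-0.0621, 0.5649, -0.8228], [0.1151, -0.8148, -0.5682]] [0.5633, 0.149, 0.9741]
clear_block [([0.5, 0.28, 0.059], 0.76), ([0.594, -0.124, 0.028], 0.44)]
amber_block_center [([0.574, 0.258, 0.058], 0.8), ([0.594, -0.129, 0.034], 0.29)]
plunger_top [([0.526, -0.147, 0.06], 0.67), ([0.537, 0.276, 0.015], 0.28)]
tester [([0.594, -0.123, 0.028], 0.87)]
stand [([0.538, 0.272, 0.014], 0.88), ([
[... 335 characters left out ...]
.0340666 ]), 'qd': array([-0.02554956,  0.00516646, -0.04674447, -0.08878282,  0.02882454,
        0.03063012, -0.09077244]), 'joint_efforts': array([-9.87947969e-04, -8.51013708e+01,  6.37599863e-01, -4.26295280e+01,
       -4.88669251e-02,  1.35596449e-02,  2.57054444e-05]), 'position': array([0.14420893, 0.60809692, 0.18322495]), 'ee_rot': array([[-9.73025717e-01,  2.30696670e-01,  2.88440994e-05],
       [ 2.30696665e-01,  9.73025711e-01, -1.22598450e-04],
       [-5.63491043e-05, -1.12637207e-04, -9.99999992e-01]]), 'ft_force': array([-0.1954609 ,  0.22642977,  0.07916158]), 'moment': array([-0.03768639,  0.0609989 ,  0.01385813]), 'finger_force': 0.0, 'finger_gap': 0.09354662001632577}
```

View pics/top0.png

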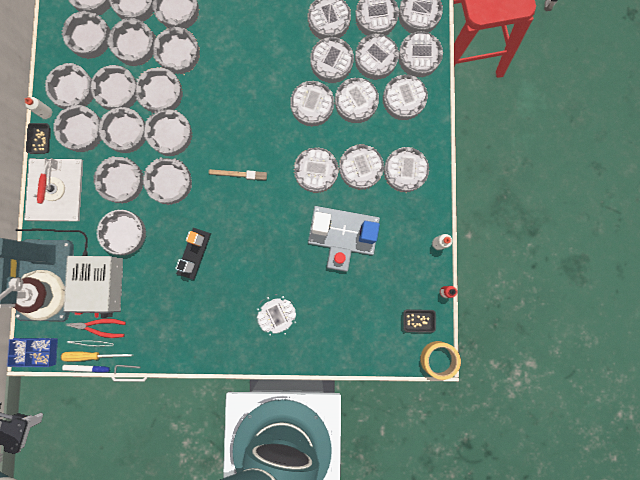

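View pics/side0.png

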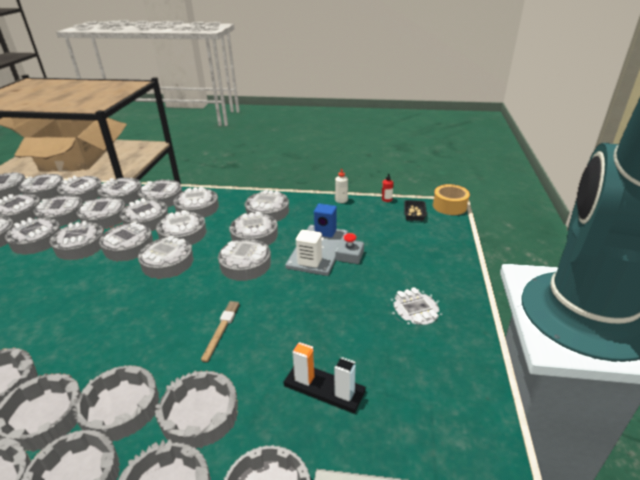

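The top view shows the tester at about (343,232), with the plunger at (340,258). The stand is at (193,254), with the clear block in the lower pocket (186,267) and amber at (194,238). The side view agrees: clear at (345,378), amber at (304,363). I'll zoom in to measure.

```bash
python3 - <<'E'
import cv2, numpy as np
t=cv2.imread("pics/top0.png"); s=cv2.imread("pics/side0.png")
f=lambda im,x,y,w,h,k:cv2.resize(im[y:y+h,x:x+w],(400,300),interpolation=cv2.INTER_CUBIC)
a=np.hstack([f(t,300,195,100,75,4),f(t,150,217,100,75,4)]);b=np.hstack([f(s,275,195,100,75,4),f(s,275,335,100,75,4)])
cv2.imwrite("pics/zoom.png",np.vstack([a,b]))
E
```

```text
(no output)
```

View pics/zoom.png

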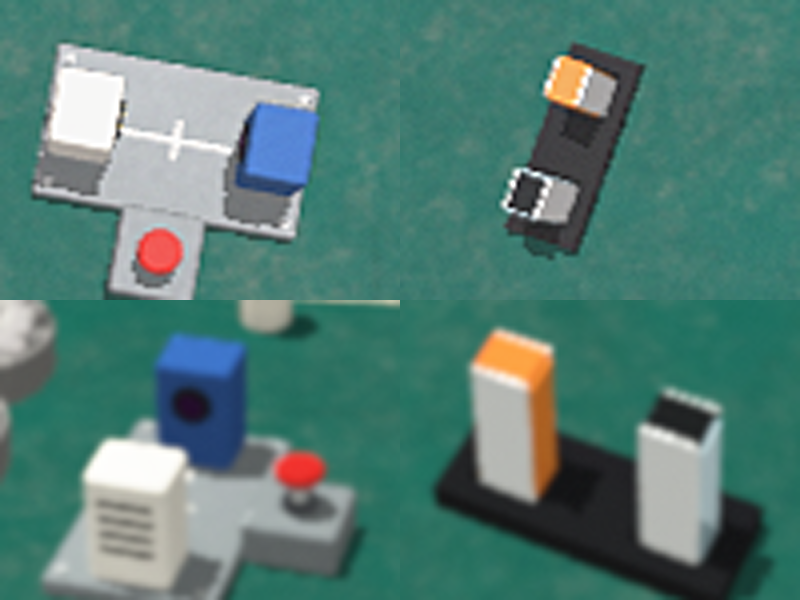

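The zoom shows the plate corners, the cross and the red head (top left), the stand corners with the black and white cap (right), and the frosted faces facing roughly ±y world. Next is a least-squares fit of the planar poses.

```bash
cat > fit.py <<'E'
from rig import imaging
import cv2, numpy as np
from scipy.optimize import least_squares
P={n:imaging.camera(n) for n in("top","side")}
def proj(n,X):
    p=P[n]; c=np.array(p["R"])@X+np.array(p["t"]); return np.array([p["fx"]*c[0]/c[2]+p["cx"],p["fy"]*c[1]/c[2]+p["cy"]])
def solve(obs,g):
    def r(q,full=False):
        c,s=np.cos(q[2]),np.sin(q[2])
        return np.concatenate([proj(n,np.array([q[0]+c*m[0]-s*m[1],q[1]+s*m[0]+c*m[1],m[2]]))-uv for n,m,uv in obs])
    o=least_squares(r,g,loss="soft_l1"); return o.x,r(o.x).reshape(-1,2)
def z(x0,y0,dx,dy): return lambda u,v: np.array([x0+(u-dx+.5)/4-.5,y0+(v-dy+.5)/4-.5])
tl,tr,bl,br=z(300,195,0,0),z(150,217,400,0),z(275,195,0,300),z(275,335,400,300)
E
cat > m.py <<'E'
from fit import *
def blob(n,mask,box):
    x,y,w,h=box; a=P[n]["pixels"][y:y+h,x:x+w].astype(int); m=mask(a[...,0],a[...,1],a[...,2]); v,u=np.nonzero(m); return np.array([u.mean()+x,v.mean()+y]),m.sum()
red=lambda r,g,b:(r>170)&(g<120)&(b<120)
rt,n1=blob("top",red,(325,245,30,25)); rs,n2=blob("side",red,(340,228,20,18)); print(rt,n1,rs,n2)
tester=[("top",(.055,.095,.014),tl(60,44)),("top",(.055,-.095,.014),tl(319,90)),("top",(-.055,-.095,.014),tl(297,237)),("top",(-.055,.095,.014),tl(33,191)),
 ("top",(0,0,.014),tl(177,140)),("top",(-.084,0,.060),rt),("side",(-.084,0,.058),rs)]
for nm,o in(("all",tester),("top",tester[:-1])):
    q,r=solve(o,[.6,-.15,0]); print(nm,q[:2],np.degrees(q[2]),r.round(1).tolist())
    c,s=np.cos(q[2]),np.sin(q[2]); print("plunger",q[0]-.084*c,q[1]-.084*s)
# red head alone: triangulate
o=least_squares(lambda X:np.r_[proj("top",X)-rt,proj("side",X)-rs],[.53,-.15,.06]); print("red tri",o.x)
st=[("top",(.07,.026,.014),tr(575,44)),("top",(.07,-.026,.014),tr(645,65)),("top",(-.07,-.026,.014),tr(577,252)),("top",(-.07,.026,.014),tr(505,230)),
 ("side",(.07,.026,.014),br(437,487)),("side",(-.07,.026,.014),br(722,588)),("side",(-.07,-.026,.014),br(763,510))]
q,r=solve(st,[.537,.265,-.3]); print("stand",q[:2],np.degrees(q[2]),r.round(1).tolist())
c,s=np.cos(q[2]),np.sin(q[2]); print("pockets",q[:2]+.04*np.array([c,s]),q[:2]-.04*np.array([c,s]))
bk=[("top",(0,0,.086),tr(528,194)),("side",(.0135,.012,.086),br(640,425)),("side",(-.0135,.012,.086),br(697,440)),("side",(-.0135,-.012,.086),br(721,405)),("side",(.0135,-.012,.086),br(668,391))]
q,r=solve(bk,[.5,.275,-.3]); print("block",q[:2],np.degrees(q[2]),r.round(1).tolist())
E
python3 m.py
```

```text
[339.40217391 257.32608696] 92 [349.15384615 236.73076923] 78
all [ 0.6107291  -0.16438156] -9.267483748714392 [[-0.2, -0.7], [0.4, -0.5], [-0.4, 0.4], [-0.3, 0.2], [-0.1, -0.1], [0.4, -0.1], [0.7, -0.2]]
plunger 0.5278255340142967 -0.15085388991923196
top [ 0.61038054 -0.16446165] -9.198291090137676 [[-0.2, -0.5], [0.4, -0.4], [-0.4, 0.5], [-0.2, 0.3], [-0.0, 0.0], [0.4, 0.1]]
plunger 0.527460691314063 -0.15103410600831454
red tri [ 0.5286866  -0.14992227  0.05786382]
stand [0.53640088 0.2609171 ] -17.640769503426935 [[-0.3, -0.7], [-0.5, -0.1], [-0.3, -0.1], [0.3, -0.4], [-0.2, -0.9], [0.2, 1.7], [0.9, -1.8]]
pockets [0.57451989 0.24879517] [0.49828186 0.27303902]
block [0.49917512 0.27336961] -19.43808035330163 [[0.1, -0.4], [0.0, -0.2], [0.5, 1.7], [0.4, 0.3], [-0.8, -1.7]]
```

{"name": "carry_out", "arguments": {"steps": [[[0,0,0.3,0,0,0,1],[0,0,0.6,0,0,0,1],[0,0,0.9,0,0,0,1],[0,0,1,0,0,0,1],[0.2,-0.25,1,0,0,-0.05,1],[0.4,-0.5,1,0,0,-0.1,1],[0.6,-0.75,1,0,0,-0.15,1],[0.8,-1,1,0,0,-0.2,1],[0.8,-1,1,0,0,-0.2,1]]]}}

```text
time_s: 2.0
position: [0.2687, 0.4538, 0.3342]
ee_rot: [[-0.849, 0.529, 0.002], [0.529, 0.849, 0.001], [-0.001, 0.001, -1.0]]
ft_force: [-0.1, 0.9, 0.4]
finger_gap: 0.0254
finger_force: 0.0
```

{"name": "carry_out", "arguments": {"steps": [[[0.15,-0.25,0,0,0,-0.05,1],[0.3,-0.5,0,0,0,-0.1,1],[0.45,-0.75,0,0,0,-0.15,1],[0.6,-1,0,0,0,-0.2,1],[0.6,-1,0,0,0,-0.2,1]]]}}

```text
time_s: 2.5
position: [0.357, 0.3039, 0.3339]
ee_rot: [[-0.644, 0.765, 0.001], [0.765, 0.644, 0.001], [-0.0, 0.001, -1.0]]
ft_force: [0.5, 0.2, 0.4]
finger_gap: 0.0003
finger_force: 0.0
```

{"name": "carry_out", "arguments": {"steps": [[[0.15,-0.25,0,0,0,-0.05,1],[0.3,-0.5,0,0,0,-0.1,1],[0.45,-0.75,0,0,0,-0.15,1],[0.6,-1,0,0,0,-0.2,1],[0.6,-1,0,0,0,-0.2,1]]]}}

```text
time_s: 3.0
position: [0.4463, 0.1537, 0.3336]
ee_rot: [[-0.377, 0.926, 0.001], [0.926, 0.377, -0.0], [-0.001, 0.001, -1.0]]
ft_force: [-0.5, 0.3, 0.6]
finger_gap: 0.0006
finger_force: 0.0
```

{"name": "carry_out", "arguments": {"steps": [[[0.15,-0.25,0,0,0,-0.07,1],[0.3,-0.5,0,0,0,-0.14,1],[0.45,-0.75,0,0,0,-0.22,1],[0.5,-1,0,0,0,-0.3,1],[0.5,-1,0,0,0,-0.35,1],[0.5,-1,0,0,0,-0.35,1]]]}}

```text
time_s: 3.6
position: [0.5193, 0.008, 0.3331]
ee_rot: [[0.156, 0.988, -0.0], [0.988, -0.156, -0.0], [-0.0, -0.0, -1.0]]
ft_force: [-0.8, 1.0, -1.1]
finger_gap: 0.0005
finger_force: 0.0
```

{"name": "carry_out", "arguments": {"steps": [[[0.06,-0.3,-0.2,0,0,0,1],[0.06,-0.6,-0.4,0,0,0,1],[0.06,-0.9,-0.6,0,0,0,1],[0.06,-1,-0.9,0,0,0,1],[0.06,-1,-1,0,0,0,1],[0.06,-1,-1,0,0,0,1]]]}}

```text
time_s: 4.2
position: [0.5268, -0.1409, 0.1806]
ee_rot: [[0.151, 0.989, -0.005], [0.989, -0.151, 0.0], [-0.0, -0.005, -1.0]]
ft_force: [-0.1, 1.4, -0.3]
finger_gap: 0.0003
finger_force: 0.0
```

{"name": "carry_out", "arguments": {"steps": [[[0,-0.055,-0.2,0,0,0,1],[0,-0.055,-0.4,0,0,0,1],[0,-0.055,-0.6,0,0,0,1],[0,-0.055,-0.7,0,0,0,1],[0,-0.055,-0.7,0,0,0,1],[0,-0.055,-0.7,0,0,0,1]]]}}

```text
time_s: 4.8
position: [0.5292, -0.1497, 0.0797]
ee_rot: [[0.152, 0.988, 0.001], [0.988, -0.152, 0.0], [0.0, 0.001, -1.0]]
ft_force: [0.1, 0.2, -0.5]
finger_gap: 0.0005
finger_force: 0.0
```

```bash
python3 - <<'E'
from rig import readout, imaging
import cv2, numpy as np
t=imaging.camera("top")["pixels"];s=imaging.camera("side")["pixels"]
f=lambda im,x,y:cv2.resize(im[y:y+75,x:x+100,::-1],(400,300),interpolation=cv2.INTER_CUBIC)
cv2.imwrite("pics/press.png",np.hstack([f(t,295,200),f(s,300,190)]))
s=readout.sense();print(s["position"],s["ft_force"],s["qpos"])
E
```

```text
[ 0.52923482 -0.15001123  0.07982764] [-0.05752488 -0.43211208 -0.42274795] [-16.69404027  27.60641808  37.27242884 109.54330401 -21.60070586
  49.8096504   22.80813068]
```

View pics/press.png

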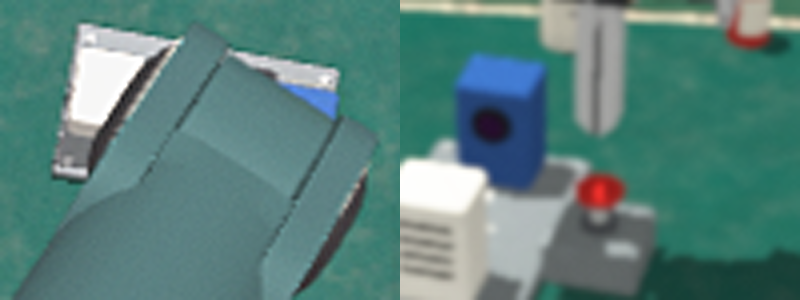

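The fingertips (597,130 in the crop) are directly above the plunger head (600,183). They sit a little higher than the TCP reading implies, so I'll descend watching the force.

{"name": "carry_out", "arguments": {"steps": [[[0,0,-0.07,0,0,0,1],[0,0,-0.13,0,0,0,1],[0,0,-0.17,0,0,0,1],[0,0,-0.17,0,0,0,1]]]}}

```text
time_s: 5.3
position: [0.5275, -0.1501, 0.0517]
ee_rot: [[0.154, 0.988, -0.002], [0.988, -0.154, 0.0], [-0.0, -0.002, -1.0]]
ft_force: [0.4, -0.7, 0.1]
finger_gap: 0.0002
finger_force: 0.0
```

{"name": "carry_out", "arguments": {"steps": [[[0,0,-0.02,0,0,0,1],[0,0,-0.03,0,0,0,1],[0,0,-0.03,0,0,0,1]]]}}

```text
time_s: 5.6
position: [0.5281, -0.1501, 0.0481]
ee_rot: [[0.154, 0.988, -0.0], [0.988, -0.154, -0.0], [-0.0, -0.0, -1.0]]
ft_force: [0.8, 0.3, 0.3]
finger_gap: 0.0007
finger_force: 0.0
```

```bash
python3 - <<'E'
from rig import readout, imaging
import cv2
s=imaging.camera("side")["pixels"]
cv2.imwrite("pics/press2.png",cv2.resize(s[190:265,300:400,::-1],(400,300),interpolation=cv2.INTER_CUBIC))
s=readout.sense();print(s["position"],s["ft_force"])
E
```

```text
[ 0.52823429 -0.1501442   0.0482716 ] [0.24566688 0.15379382 0.03374634]
```

View pics/press2.png

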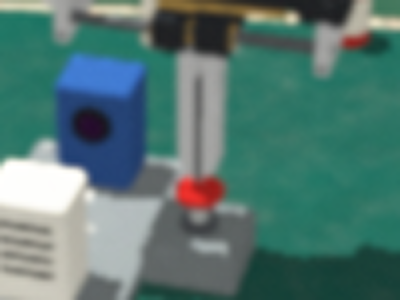

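The tip is just at the plunger top with no force yet, so I'll keep going.

{"name": "carry_out", "arguments": {"steps": [[[0,0,-0.02,0,0,0,1],[0,0,-0.02,0,0,0,1],[0,0,-0.02,0,0,0,1]]]}}

```text
time_s: 5.95
position: [0.5281, -0.1501, 0.0452]
ee_rot: [[0.154, 0.988, -0.0], [0.988, -0.154, -0.0], [-0.0, -0.0, -1.0]]
ft_force: [-0.6, 0.1, -0.1]
finger_gap: 0.0003
finger_force: 0.0
```

{"name": "carry_out", "arguments": {"steps": [[[0,0,-0.02,0,0,0,1],[0,0,-0.02,0,0,0,1],[0,0,-0.02,0,0,0,1]]]}}

```text
time_s: 6.25
position: [0.5281, -0.1501, 0.0421]
ee_rot: [[0.154, 0.988, -0.0], [0.988, -0.154, -0.0], [-0.0, -0.0, -1.0]]
ft_force: [-0.1, -0.4, -0.1]
finger_gap: 0.0004
finger_force: 0.0
```

```bash
cat > look.py <<'E'
import sys
from rig import readout, imaging
import cv2
n,x,y,w,f=sys.argv[1],*map(int,sys.argv[2:5]),sys.argv[5]
p=imaging.camera(n)["pixels"]; h=w*3//4
cv2.imwrite(f,cv2.resize(p[y:y+h,x:x+w,::-1],(480,360),interpolation=cv2.INTER_CUBIC))
s=readout.sense();print(s["position"],s["ft_force"],s["finger_gap"],s["finger_force"])
E
python3 look.py side 320 200 60 pics/press3.png
```

```text
[ 0.52816689 -0.15015957  0.04220774] [-0.10786595 -0.46478381 -0.27792556] 0.00041415650157966024 0.0
```

View pics/press3.png

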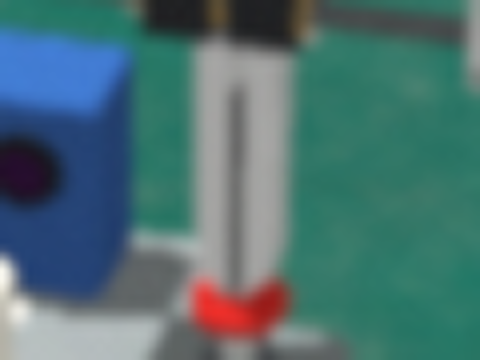

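The tip is just meeting the head (crop 245,290), so the real tip lies about 19 mm above the reported TCP. I'll continue in small steps.

{"name": "carry_out", "arguments": {"steps": [[[0,0,-0.015,0,0,0,1],[0,0,-0.015,0,0,0,1]]]}}

```text
time_s: 6.5
position: [0.5281, -0.1501, 0.0397]
ee_rot: [[0.154, 0.988, -0.0], [0.988, -0.154, 0.0], [-0.0, -0.0, -1.0]]
ft_force: [-0.0, 0.4, 0.2]
finger_gap: 0.0001
finger_force: 0.0
```

{"name": "carry_out", "arguments": {"steps": [[[0,0,-0.02,0,0,0,1],[0,0,-0.02,0,0,0,1]]]}}

```text
time_s: 6.7
position: [0.5283, -0.1502, 0.0368]
ee_rot: [[0.154, 0.988, -0.0], [0.988, -0.154, -0.0], [-0.0, 0.0, -1.0]]
ft_force: [-0.0, -0.2, 2.2]
finger_gap: 0.0003
finger_force: 1.4
```

{"name": "carry_out", "arguments": {"steps": [[[0,0,-0.02,0,0,0,1],[0,0,-0.02,0,0,0,1]]]}}

```text
time_s: 6.9
position: [0.5283, -0.1502, 0.0338]
ee_rot: [[0.154, 0.988, 0.0], [0.988, -0.154, -0.0], [-0.0, 0.0, -1.0]]
ft_force: [-0.4, 0.4, 5.0]
finger_gap: 0.0009
finger_force: 2.2
```

{"name": "carry_out", "arguments": {"steps": [[[0,0,-0.02,0,0,0,1],[0,0,-0.02,0,0,0,1],[0,0,-0.02,0,0,0,1]]]}}

```text
time_s: 7.2
position: [0.5283, -0.1502, 0.0311]
ee_rot: [[0.154, 0.988, 0.0], [0.988, -0.154, -0.0], [-0.0, 0.0, -1.0]]
ft_force: [-0.9, 0.6, 6.8]
finger_gap: 0.0007
finger_force: 2.9
```

{"name": "carry_out", "arguments": {"steps": [[[0,0,-0.01,0,0,0,1],[0,0,-0.01,0,0,0,1]]]}}

```text
time_s: 7.4
position: [0.5283, -0.1502, 0.0296]
ee_rot: [[0.154, 0.988, 0.0], [0.988, -0.154, -0.0], [-0.0, 0.0, -1.0]]
ft_force: [-1.4, 0.5, 6.3]
finger_gap: 0.0002
finger_force: 3.2
```

{"name": "carry_out", "arguments": {"steps": [[[0,0,-0.01,0,0,0,1],[0,0,-0.01,0,0,0,1]]]}}

```text
time_s: 7.6
position: [0.5283, -0.1502, 0.0281]
ee_rot: [[0.154, 0.988, 0.0], [0.988, -0.154, 0.0], [0.0, 0.0, -1.0]]
ft_force: [-1.1, 0.0, 7.6]
finger_gap: 0.0008
finger_force: 3.6
```

{"name": "carry_out", "arguments": {"steps": [[[0,0,-0.01,0,0,0,1],[0,0,-0.01,0,0,0,1]]]}}

```text
time_s: 7.8
position: [0.5284, -0.1502, 0.027]
ee_rot: [[0.154, 0.988, 0.0], [0.988, -0.154, 0.0], [0.0, 0.0, -1.0]]
ft_force: [-2.8, 1.4, 13.8]
finger_gap: 0.0006
finger_force: 6.7
```

{"name": "carry_out", "arguments": {"steps": [[[0,0,-0.005,0,0,0,1],[0,0,-0.005,0,0,0,1]]]}}

```text
time_s: 8.0
position: [0.5285, -0.1503, 0.0268]
ee_rot: [[0.154, 0.988, 0.001], [0.988, -0.154, 0.001], [0.001, 0.001, -1.0]]
ft_force: [-7.5, 2.6, 26.1]
finger_gap: 0.0004
finger_force: 12.8
```

{"name": "carry_out", "arguments": {"steps": [[[0,0,0.1,0,0,0,1],[0,0,0.3,0,0,0,1],[0,0,0.6,0,0,0,1],[0,0,0.9,0,0,0,1],[0,0,1,0,0,0,1],[0,0,1,0,0,0,0.5]]]}}

```text
time_s: 8.6
position: [0.5292, -0.1502, 0.1777]
ee_rot: [[0.153, 0.988, 0.003], [0.988, -0.153, 0.0], [0.001, 0.003, -1.0]]
ft_force: [0.7, -0.1, -1.3]
finger_gap: 0.0054
finger_force: 0.0
```

Force climbed past the spring's 8 N to 26 N against the rigid stop, so the plunger was fully pressed and then released. The stop came at a reported z of 27 mm, so the real tip lies about 22 mm above the reported TCP. Now to the block.

{"name": "carry_out", "arguments": {"steps": [[[0,0.2,0.1,0,0,0.05,0],[-0.02,0.4,0.2,0,0,0.12,-0.5],[-0.04,0.6,0.2,0,0,0.18,-1],[-0.06,0.8,0.2,0,0,0.24,-1],[-0.06,0.94,0.2,0,0,0.3,-1],[-0.06,0.94,0.2,0,0,0.3,-1]]]}}

```text
time_s: 9.2
position: [0.5185, -0.006, 0.2042]
ee_rot: [[-0.319, 0.948, -0.002], [0.948, 0.319, 0.001], [0.001, -0.002, -1.0]]
ft_force: [1.0, -0.1, 0.2]
finger_gap: 0.0529
finger_force: 0.0
```

{"name": "carry_out", "arguments": {"steps": [[[0,0.2,0,0,0,0.05,-1],[-0.02,0.4,0,0,0,0.12,-1],[-0.04,0.6,0,0,0,0.18,-1],[-0.06,0.8,0,0,0,0.24,-1],[-0.06,0.94,0,0,0,0.3,-1],[-0.06,0.94,0,0,0,0.3,-1]]]}}

```text
time_s: 9.8
position: [0.5095, 0.134, 0.2043]
ee_rot: [[-0.713, 0.702, -0.002], [0.702, 0.713, -0.0], [0.001, -0.002, -1.0]]
ft_force: [-0.1, -0.9, 0.0]
finger_gap: 0.0938
finger_force: 0.0
```

{"name": "carry_out", "arguments": {"steps": [[[0,0.2,0,0,0,0.05,-1],[-0.02,0.4,0,0,0,0.12,-1],[-0.04,0.6,0,0,0,0.18,-1],[-0.06,0.8,0,0,0,0.24,-1],[-0.07,0.94,0,0,0,0.3,-1],[-0.07,0.94,0,0,0,0.3,-1],[-0.07,0.94,-0.2,0,0,0.3,-1],[-0.07,0.94,-0.4,0,0,0.3,-1],[-0.07,0.94,-0.4,0,0,0.3,-1],[-0.07,0.94,-0.4,0,0,0.3,-1]]]}}

```text
time_s: 10.8
position: [0.5, 0.2719, 0.146]
ee_rot: [[-0.951, 0.309, -0.001], [0.309, 0.951, -0.001], [0.0, -0.001, -1.0]]
ft_force: [0.6, -0.7, 1.3]
finger_gap: 0.0939
finger_force: 0.0
```

```bash
python3 look.py side 245 275 160 pics/pre.png
```

```text
[0.50042699 0.27238448 0.1468007 ] [-0.28256586 -0.36865592  0.32515934] 0.09403064564706824 0.0
```

View pics/pre.png

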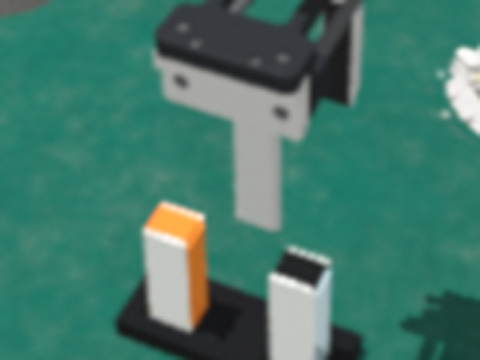

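The near finger's tip is at crop (258,224), above and slightly left of the clear block. I'll descend to just above the block and compare at close depth.

{"name": "carry_out", "arguments": {"steps": [[[0,0,-0.2,0,0,0,-1],[0,0,-0.4,0,0,0,-1],[0,0,-0.47,0,0,0,-1],[0,0,-0.47,0,0,0,-1],[0,0,-0.47,0,0,0,-1]]]}}

```text
time_s: 11.35
position: [0.5006, 0.2732, 0.0768]
ee_rot: [[-0.952, 0.307, 0.001], [0.307, 0.952, 0.001], [-0.001, 0.001, -1.0]]
ft_force: [0.4, 0.6, 0.2]
finger_gap: 0.094
finger_force: 0.0
```

```bash
python3 look.py side 265 295 120 pics/pre2.png; python3 - <<'E'
from fit import *
from rig import readout
s=readout.sense(); R=s["ee_rot"]; p=s["position"]
for n,x0,y0 in(("side",265,295),):
  for off in(0,.022):
    for dx in(-.011,.011):
      X=p+R@np.array([dx,.0595,-off]); print(off,dx,(4*(proj(n,X)-[x0,y0])).round(0))
E
```

```text
[0.50063893 0.27331772 0.07694838] [-0.35868563 -0.1590355  -0.18447994] 0.0941289083437445 0.0
0 -0.011 [233. 386.]
0 0.011 [283. 405.]
0.022 -0.011 [232. 350.]
0.022 0.011 [283. 370.]
```

View pics/pre2.png

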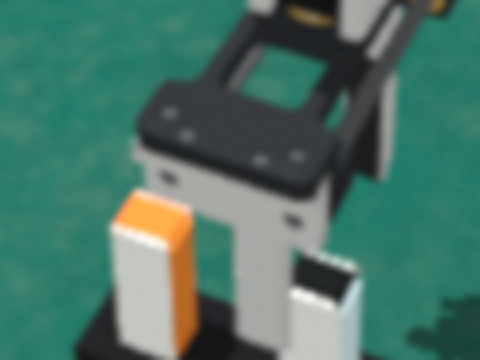

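```bash
python3 - <<'E'
from fit import *
from rig import readout
s=readout.sense(); R=s["ee_rot"]; p=s["position"]
for off in(.022,.029):
  for y in (-.0595,-.047,.047,.0595):
    print(off,y,[(4*(proj("side",p+R@np.array([dx,y,-off]))-[265,295])).round(0).tolist() for dx in(-.011,-.008,.008,.011)])
# edges of grey finger (near) per row and far finger
im=P["side"]["pixels"]
for v in (370,376,380,382,384): print(v,im[v,318:344].sum(1).tolist())
for v in (328,332,336,338,340,342,344): print(v,im[v,350:372].sum(1).tolist())
E
```

```text
0.022 -0.0595 [[349.0, 150.0], [355.0, 152.0], [389.0, 163.0], [395.0, 166.0]]
0.022 -0.047 [[338.0, 169.0], [344.0, 171.0], [378.0, 183.0], [385.0, 185.0]]
0.022 0.047 [[246.0, 328.0], [253.0, 330.0], [290.0, 344.0], [297.0, 346.0]]
0.022 0.0595 [[233.0, 351.0], [239.0, 354.0], [276.0, 368.0], [283.0, 370.0]]
0.029 -0.0595 [[349.0, 139.0], [355.0, 141.0], [389.0, 152.0], [396.0, 154.0]]
0.029 -0.047 [[338.0, 158.0], [344.0, 160.0], [379.0, 171.0], [385.0, 174.0]]
0.029 0.047 [[246.0, 316.0], [253.0, 319.0], [290.0, 332.0], [297.0, 335.0]]
0.029 0.0595 [[232.0, 339.0], [239.0, 342.0], [276.0, 356.0], [283.0, 359.0]]
370 [140, 152, 171, 198, 244, 325, 417, 481, 501, 502, 501, 501, 500, 501, 504, 501, 500, 489, 484, 512, 559, 601, 634, 673, 689, 682]
376 [80, 90, 96, 97, 123, 211, 359, 466, 501, 501, 501, 501, 500, 501, 504, 501, 498, 489, 484, 507, 546, 576, 585, 586, 585, 585]
380 [65, 67, 71, 66, 70, 93, 152, 212, 263, 312, 369, 418, 443, 468, 487, 497, 498, 489, 485, 508, 549, 578, 585, 586, 587, 585]
382 [69, 67, 68, 66, 74, 92, 111, 112, 115, 124, 138, 162, 193, 242, 307, 374, 43
[... 268 characters left out ...]
, 275, 267, 270, 274]
332 [150, 167, 154, 126, 99, 89, 90, 87, 107, 196, 340, 440, 431, 356, 287, 264, 263, 265, 268, 266, 266, 266]
336 [138, 127, 106, 95, 90, 86, 86, 90, 111, 205, 335, 405, 364, 294, 267, 262, 265, 266, 265, 267, 272, 273]
338 [105, 102, 101, 128, 148, 143, 123, 109, 132, 223, 332, 368, 318, 270, 261, 259, 263, 264, 266, 268, 266, 269]
340 [97, 102, 131, 195, 241, 251, 235, 218, 215, 247, 291, 299, 276, 261, 258, 262, 260, 261, 263, 266, 266, 262]
342 [99, 125, 176, 235, 264, 270, 267, 264, 263, 264, 265, 266, 264, 266, 266, 267, 264, 264, 266, 268, 267, 265]
344 [126, 178, 231, 259, 267, 271, 272, 274, 274, 273, 271, 267, 267, 264, 265, 265, 267, 265, 269, 272, 271, 270]
```

The finger edges fit the model: 22 mm tip offset, laterally centred to about 1 mm. I'll descend until the tips are about 32 mm above the table.

{"name": "carry_out", "arguments": {"steps": [[[-0.01,0,-0.1,0,0,0,-1],[-0.01,0,-0.2,0,0,0,-1],[-0.01,0,-0.3,0,0,0,-1],[-0.01,0,-0.4,0,0,0,-1],[-0.01,0,-0.445,0,0,0,-1],[-0.01,0,-0.445,0,0,0,-1]]]}}

```text
time_s: 12.2
position: [0.4976, 0.2724, 0.0073]
ee_rot: [[-0.952, 0.306, -0.002], [0.306, 0.952, -0.001], [0.001, -0.002, -1.0]]
ft_force: [-0.4, 1.0, -0.1]
finger_gap: 0.0939
finger_force: 0.0
```

```bash
python3 look.py side 265 295 120 pics/grasp.png
```

```text
[0.49808699 0.27266075 0.00809162] [-0.1305018  -0.58328656 -0.0413004 ] 0.09381278162104129 0.0
```

View pics/grasp.png

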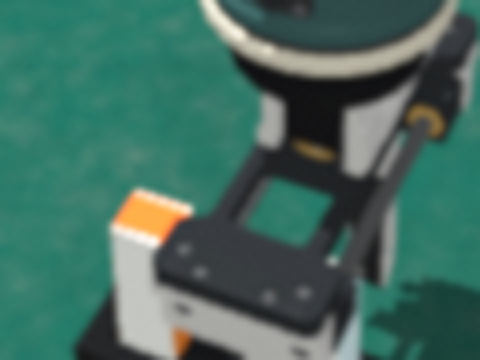

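The gripper straddles the clear block (which the near finger carrier now hides) and is clear of the amber one at (150,270). Closing.

{"name": "carry_out", "arguments": {"steps": [[[0,0,0,0,0,0,-0.5],[0,0,0,0,0,0,-0.2],[0,0,0,0,0,0,0.1],[0,0,0,0,0,0,0.3],[0,0,0,0,0,0,0.5],[0,0,0,0,0,0,0.7],[0,0,0,0,0,0,1],[0,0,0,0,0,0,1],[0,0,0,0,0,0,1],[0,0,0,0,0,0,1]]], "force": 20}}

```text
time_s: 13.25
position: [0.4984, 0.2735, 0.0086]
ee_rot: [[-0.952, 0.306, 0.001], [0.306, 0.952, 0.001], [-0.0, 0.001, -1.0]]
ft_force: [2.4, 3.7, -0.5]
finger_gap: 0.0237
finger_force: 20.0
```

Gripped at 23.7 mm with 20 N. Lift and carry.

{"name": "carry_out", "arguments": {"steps": [[[0,0,0.05,0,0,0,1],[0,0,0.15,0,0,0,1],[0,0,0.3,0,0,0,1],[0,0,0.45,0,0,0,1],[0,0,0.6,0,0,0,1],[0,0,0.75,0,0,0,1],[0,0,0.9,0,0,0,1],[0,0,1,0,0,0,1],[0,0,1,0,0,0,1]]]}}

```text
time_s: 14.15
position: [0.499, 0.2731, 0.1609]
ee_rot: [[-0.952, 0.307, 0.003], [0.307, 0.952, 0.002], [-0.002, 0.002, -1.0]]
ft_force: [-0.4, -0.6, -1.4]
finger_gap: 0.0239
finger_force: 20.0
```

{"name": "carry_out", "arguments": {"steps": [[[0.02,-0.08,0,0,0,-0.03,1],[0.06,-0.22,0,0,0,-0.07,1],[0.1,-0.38,0,0,0,-0.12,1],[0.14,-0.54,0,0,0,-0.17,1],[0.18,-0.7,0,0,0,-0.22,1],[0.22,-0.86,0,0,0,-0.27,1],[0.25,-0.97,0,0,0,-0.3,1]]]}}

```text
time_s: 14.85
position: [0.5362, 0.1244, 0.1585]
ee_rot: [[-0.704, 0.711, 0.0], [0.711, 0.704, -0.0], [-0.0, -0.0, -1.0]]
ft_force: [1.3, -0.2, -0.1]
finger_gap: 0.0242
finger_force: 20.0
```

{"name": "carry_out", "arguments": {"steps": [[[0.02,-0.1,0,0,0,-0.03,1],[0.06,-0.24,0,0,0,-0.07,1],[0.1,-0.38,0,0,0,-0.12,1],[0.14,-0.54,0,0,0,-0.17,1],[0.18,-0.7,0,0,0,-0.22,1],[0.22,-0.86,0,0,0,-0.27,1],[0.25,-0.97,0,0,0,-0.3,1]]]}}

```text
time_s: 15.55
position: [0.5736, -0.021, 0.1585]
ee_rot: [[-0.305, 0.952, 0.0], [0.952, 0.305, -0.001], [-0.001, -0.0, -1.0]]
ft_force: [0.6, -0.0, -1.2]
finger_gap: 0.024
finger_force: 20.0
```

{"name": "carry_out", "arguments": {"steps": [[[0.02,-0.1,0,0,0,-0.03,1],[0.06,-0.24,0,0,0,-0.07,1],[0.1,-0.38,0,0,0,-0.12,1],[0.14,-0.54,0,0,0,-0.17,1],[0.18,-0.7,0,0,0,-0.22,1],[0.22,-0.86,0,0,0,-0.27,1],[0.25,-0.95,0,0,0,-0.305,1],[0.25,-0.97,0,0,0,-0.305,1],[0.25,-0.97,0,0,0,-0.305,1],[0.25,-0.97,0,0,0,-0.305,1]]]}}

```text
time_s: 16.55
position: [0.6107, -0.1624, 0.1584]
ee_rot: [[0.159, 0.987, -0.0], [0.987, -0.159, 0.001], [0.001, -0.0, -1.0]]
ft_force: [-0.2, 1.5, -0.9]
finger_gap: 0.024
finger_force: 20.0
```

```bash
python3 - <<'E'
from rig import readout
import numpy as np
s=readout.sense();print(s["position"],s["ft_force"],s["finger_gap"],s["finger_force"],s["ee_rot"].round(4).tolist(),np.degrees(np.arctan2(s["ee_rot"][1,1],s["ee_rot"][0,1])))
E
python3 look.py side 260 140 140 pics/above.png; python3 -c "
from rig import imaging,spotter
import numpy as np
for n in('top','side'):
  p=imaging.camera(n);R=np.array(p['R']);t=np.array(p['t'])
  print([(np.round(R.T@(np.array(d['centre'])-t),3).tolist(),round(d['confidence'],2)) for d in spotter.look_for(p,'clear_block')[:3]])"
```

```text
[ 0.6106891  -0.16239838  0.15836432] [-0.21226395  1.50112278 -0.8834306 ] 0.0239676287052591 19.99837964773178 [[0.1592, 0.9872, -0.0003], [0.9872, -0.1592, 0.0007], [0.0006, -0.0004, -1.0]] -9.159600620232071
[ 0.61074803 -0.16235996  0.15845853] [-0.45773881 -0.86950561 -1.2691205 ] 0.023847625243884413 19.998486042022705
[]
[([0.615, -0.154, 0.195], 0.87), ([0.772, 0.138, 0.006], 0.56)]
```

{"name": "carry_out", "arguments": {"steps": [[[0,-0.012,-0.1,0,0,0,1],[0,-0.012,-0.22,0,0,0,1],[0,-0.012,-0.36,0,0,0,1],[0,-0.012,-0.5,0,0,0,1],[0,-0.012,-0.62,0,0,0,1],[0,-0.012,-0.72,0,0,0,1],[0,-0.012,-0.8,0,0,0,1],[0,-0.012,-0.85,0,0,0,1],[0,-0.012,-0.88,0,0,0,1],[0,-0.012,-0.88,0,0,0,1],[0,-0.012,-0.88,0,0,0,1],[0,-0.012,-0.88,0,0,0,1]]]}}

```text
time_s: 18.0
position: [0.611, -0.1655, 0.0271]
ee_rot: [[0.161, 0.987, 0.001], [0.987, -0.161, -0.0], [0.0, 0.001, -1.0]]
ft_force: [0.0, 0.0, -1.2]
finger_gap: 0.0243
finger_force: 20.0
```

```bash
python3 look.py side 280 170 100 pics/final.png
```

```text
[ 0.61102031 -0.16548726  0.02701759] [-0.13843229  0.57252032 -1.27991916] 0.024014144201566775 19.998413622379303
```

View pics/final.png

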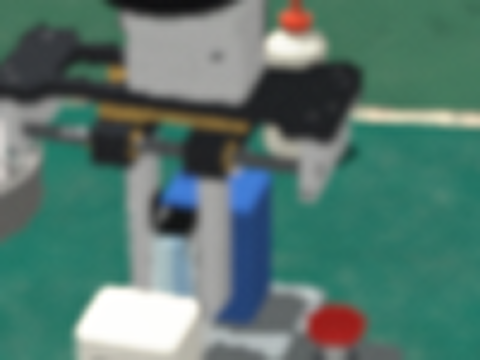

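The block is held between the fingers. Its light-blue window (172,265) faces the lamp, its black cap is at (175,215), and the red plunger is back up (337,325). One numeric height check before handing in.

```bash
python3 - <<'E'
from fit import *
c,s=np.cos(np.radians(-9.2)),np.sin(np.radians(-9.2))
W=lambda a,b,z:np.array([.6105+c*a-s*b,-.1644+s*a+c*b,z])
print("expected cap/window edge front (z .100):",[proj("side",W(a,.015,.100)).round(1).tolist() for a in(.01,-.01)],"top far",proj("side",W(0,-.015,.104)).round(1),"top near",proj("side",W(0,.015,.104)).round(1))
im=P["side"]["pixels"].astype(int)
for v in range(204,234,1): print(v,im[v,308:324].sum(1).tolist())
E
```

```text
expected cap/window edge front (z .100): [[311.6, 219.9], [319.3, 221.0]] top far [319.1 213. ] top near [315.4 219.1]
204 [402, 460, 472, 452, 412, 345, 287, 269, 261, 230, 169, 119, 100, 100, 104, 98]
205 [461, 485, 477, 456, 415, 348, 290, 277, 286, 266, 208, 148, 120, 114, 112, 109]
206 [488, 492, 478, 455, 415, 347, 291, 292, 318, 320, 278, 227, 195, 185, 184, 177]
207 [493, 492, 478, 455, 408, 340, 293, 312, 354, 368, 347, 326, 322, 317, 327, 320]
208 [492, 493, 478, 448, 393, 321, 298, 339, 384, 397, 393, 392, 407, 431, 450, 447]
209 [494, 493, 472, 426, 345, 282, 307, 364, 397, 408, 405, 410, 434, 468, 488, 493]
210 [496, 488, 460, 378, 273, 249, 314, 370, 393, 400, 400, 404, 431, 467, 489, 496]
211 [497, 487, 434, 320, 206, 211, 291, 336, 352, 365, 373, 380, 408, 452, 484, 494]
212 [496, 482, 415, 286, 169, 190, 253, 263, 265, 278, 298, 313, 352, 419, 474, 494]
213 [495, 481, 411, 280, 179, 208, 239, 196, 156, 165, 179, 204, 265, 372, 462, 493]
214 [488, 480, 413, 290, 221, 249, 239, 152, 89, 86, 91, 117, 202, 345, 458, 493]
215 [486, 481, 416, 306, 250, 249, 199, 114, 71, 6
[... 852 characters left out ...]
 478, 468, 482, 493]
226 [462, 491, 500, 528, 555, 555, 539, 511, 473, 456, 460, 479, 481, 471, 482, 497]
227 [463, 492, 502, 533, 561, 558, 542, 515, 474, 455, 455, 472, 469, 463, 481, 494]
228 [469, 491, 504, 539, 565, 555, 542, 516, 475, 454, 455, 461, 460, 457, 480, 494]
229 [520, 518, 519, 554, 582, 566, 543, 516, 478, 456, 452, 462, 460, 459, 477, 494]
230 [660, 622, 603, 617, 633, 611, 583, 548, 503, 468, 461, 466, 459, 457, 477, 493]
231 [746, 730, 718, 719, 721, 710, 693, 661, 609, 562, 538, 528, 494, 457, 467, 486]
232 [760, 759, 757, 758, 759, 757, 752, 743, 729, 714, 704, 685, 603, 493, 457, 481]
233 [761, 760, 760, 760, 760, 760, 760, 761, 761, 760, 760, 752, 702, 555, 463, 476]
```

Heights agree to about 1 px, with the block perhaps 1–2 mm high and 1 mm toward the sensor. A small trim, then hand in.

{"name": "carry_out", "arguments": {"steps": [[[0,0.003,-0.004,0,0,0,1],[0,0.007,-0.008,0,0,0,1],[0,0.007,-0.008,0,0,0,1],[0,0.007,-0.008,0,0,0,1],[0,0.007,-0.008,0,0,0,1],[0,0.007,-0.008,0,0,0,1]]]}}

```text
time_s: 18.75
position: [0.6107, -0.1644, 0.0253]
ee_rot: [[0.161, 0.987, -0.0], [0.987, -0.161, -0.0], [-0.0, -0.0, -1.0]]
ft_force: [0.1, -0.5, -0.8]
finger_gap: 0.024
finger_force: 20.0
```

```bash
python3 -c "
from rig import readout,hand_in
s=readout.sense();print(s['position'],s['ft_force'],s['finger_gap'],s['finger_force'],abs(s['qd']).max());print(hand_in())"
```

```text
[ 0.61066968 -0.16442237  0.02528165] [ 0.08026776 -0.52752571 -0.75983973] 0.023971947736918506 19.99843955039978 0.08025492077898402
the job is handed in; nothing more can be done
None
```

I handed the job in at about 19 s: the plunger was pressed to its stop and sprang back, and the arm is holding the clear block still in the light path by its frosted faces, to within about 3 mm by my measurements; the hand-in gave no verdict.

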